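# Load a colour-test panel under a spring clip

### The job

Get the small colour-test panel clamped in its wooden holder: with one fingertip press the ribbed brass thumb plate down and keep it down so that the clip's jaw stands open, and with the other fingertip push the panel along the board, under the raised jaw, fully home against the end stop. Then let the plate up so that the jaw comes down and grips the panel, and move clear. Only press and push: do not pick up or lift the panel, and leave the other things on the table where they are.

Things in the scene. Friction and masses are not known exactly. Their poses are not given: they have to be found in the camera images.
- jig: Panel holder fixed to the table: dark wooden base (x -140..75, y -80..70, top z 8 mm) with guides, end stop, brass spring clip. Origin on the table surface; x = direction of pushing, y = towards the thumb plate (left looking along x), z up. Holder-frame mm are used below.
- home (a point): Where the origin of the panel lies when fully home: holder x 25, y -32, z 8. The panel slides on the base between two wooden guides (tops z 20; inner faces y -65.5 and 1.5 for x over 8, widening back to y -69.5 and 5.5 for x -136 to -28) up to the end stop (face x 60, top z 22).
- panel: Loose panel 70 (x) x 64 (y) x 16 mm, 0.08-0.17 kg, white with three colour swatches, light wooden cradle. Origin: centre of underside; x = push direction within 0.05 rad. Starts flat on the base (z 8 to 24), 73-90 mm short of the end stop, leading edge 28-45 mm short of the jaw. Pushed on its rear (-x) face.
- clip_plate (a point): Ribbed brass thumb plate 120 (x) x 34 (y) x 4 mm, one piece with the jaw. Point: centre of top face. Spans holder x -125..-5, y 28..62, beside the panel's path: a fingertip can press it and slide along it in x. Released it slopes up outward (top z 19 inner, 29 outer edge). At clip 0.32 its top is level at z 15, so a second fingertip at that height meets the panel's rear face.
- clip_jaw (a point): Brass jaw of the clip. Point: middle of the underside of its rounded lip (8 mm thick, 30 mm long in x). Lip spans holder x 15..45 at y -18. Released and empty its underside is at z 19 and blocks the panel (top z 24); fully open about z 30. It lifts only when the thumb plate is pressed.
- clip (a joint): Rotation of the spring clip (rad) about an axle along holder x at y 16, z 13: 0 released and empty, 0.34 end of travel (plate down, jaw up). Jaw clears the panel above 0.17; resting on the panel it reads about 0.15. About 2 N starts it, 6 N holds it fully open at mid-plate (y 45). Springs shut when let go.
- eraser: Grey putty eraser 22x42x12 mm, origin at the centre of its underside; a bystander, to be left where it is.
- pigment_jar: Small corked glass pigment jar, 46 mm across, 71 mm tall, origin at the centre of its underside; a bystander, to be left where it is.
- pencil: Green pencil 123 mm long, origin at the centre of its underside; a bystander, to be left where it is.
- gesso_tin: Round primer tin, 78 mm across, 74 mm tall, origin at the centre of its underside; a bystander, to be left where it is.
- tape: Roll of masking tape, 104 mm across, 25 mm tall, origin at the centre of its underside; a bystander, to be left where it is.
- amber_bottle: Amber dropper bottle, 33 mm across, 102 mm tall, origin at the centre of its underside; a bystander, to be left where it is.
Mind the look-alikes: they are no part of the job. There is more than one size of the panel; the job needs the smaller.

How it is judged:
On the way, in this order (a step that is already met when the one before it is completed fails the run):
1. a finger holds the thumb plate down and the jaw stands open, the panel still short of the jaw (value of joint clip above 0.18 rad and contact force between the fingers and clip_c0 above 0.5 N and x of panel in the frame of jig below -0.012 m), for 0.2 s.
2. with a finger still on the thumb plate and the jaw open, the panel has been pushed under the jaw (value of joint clip above 0.165 rad and contact force between the fingers and clip_c0 above 0.5 N and x of panel in the frame of jig above 0.005 m), for 0.1 s.
At the end, for the whole second after the job is handed in: The panel lies flat between the guides, square within 0.06 rad, within 4 mm of the end stop, at rest, and the released clip's jaw presses on its top (clip 0.11 to 0.19 rad, more than 1 N) (x of panel in the frame of jig between 0.021 and 0.028 m and y of panel in the frame of jig between -0.037 and -0.027 m and angle between the x axis of panel and the x axis of jig, either way round below 0.06 rad and angle between panel's own z axis and vertical below 0.05 rad and value of joint clip between 0.11 and 0.19 rad and contact force between clip_c1 and panel above 1 N and linear speed of panel below 0.01 m/s); the robot touches nothing.
It fails at once if the panel was lifted or tipped off the board (height (world z) of panel above 0.015 m or angle between panel's own z axis and vertical above 0.2 rad).
It fails at once if the panel fell or was pushed off the board (height (world z) of panel below 0.004 m).
It fails at once if one of the other things was moved by more than 20 mm (distance of any of eraser, pigment_jar, pencil, gesso_tin, tape, amber_bottle from where it was at the start of the episode above 0.02 m).
It also fails if it takes over 58 s, if anything falls off the work surface, if the arm or the gripper's body presses on something with over 40 N, if the wrist force passes 120 N, or if a joint passes its speed limit or range.

### The arm

A 7-joint arm with a two-finger parallel gripper is mounted at the origin on a cart in front of the work surface, level with it; the furniture and walls round the work are solid. World frame = base frame: x ahead of the robot, y to its left, z up, the work surface at z = 0. Lengths are in m, angles in rad, forces in N, time in s.
With the tool pointing down it reaches from about 0.425 to 1.025 m from the base axis. Payload 9.4 kg.
Tool frame: the origin (TCP) lies midway between the tips of the shut fingers; the grasp point (between the pads) lies 19 mm behind it (grasp_offset is the distance from the TCP to the grasp point, in m); z points along the fingers, y is the direction in which the jaws open and shut (so a half turn about z gives the same grasp; the last joint's range is limited). The gripper opens to 85 mm and grips with 20 to 120 N. Pads are 22 mm wide; open, the fingers measure 114 mm over their backs; the gripper's body (76 mm by 85 mm) begins 54 mm behind the grasp point. The pads swing forward as they close: fully open they stand 13 mm farther back than shut.
Start: joints at [1.024, 0.599, -0.003, 1.599, 0.002, 0.943, -0.08], TCP at [0.328, -0.646, 0.231] pointing down, gripper open.
Joint ranges: [-2.57, 2.57], [-0.35, 1.97], [-1.29, 1.29], [0.11, 2.56], [-1.05, 4.19], [0.11, 1.86], [-2.63, 2.63]. Speed limits (rad/s): [2.22, 2.22, 3.01, 3.01, 3.14, 3.14, 3.14].

### API

Orientations are given as a unit quaternion [w, x, y, z].
In Python, from workcell import * gives the robot as it stands. The module is installed in compiled form; this text tells all that it offers.
- The arm moves only by the tool move_arm, never from a script. Its argument "motion" is a list that holds one entry, the list of rows, each a list of 5 numbers: the finger opening in mm, from 0 to 85.4, then the shift along the tool's x, y, z in mm, then the turn about the tool's z in degrees. A call has 1 to 20 rows; each row shifts and turns the pose as measured when the row begins, along the tool's axes as they then stand; what a row does not reach is not made up. A row lasts 1/12 s, in which the tool goes at most 41.7 mm and 7.16 degrees, less where a joint would pass 70% of its speed; a pose out of reach is approached as far as the arm can. A call with a gripper value outside its range is refused whole. The fingers move at their own pace and stop on an object; "force" is the grip in N (left out, the last holds). Time passes only in rows, so rows that do not move let the fingers close. It gives the time, the measured TCP pose, the force and the opening at its end, in the units of the state.
- observe(): the state, without advancing time (a new reading comes with each control period).
- capture(name): name is "scene" or "top" or "wrist"; returns a dict with "frame" (480x640x3 uint8, red, green, blue), "vertical_fov" (degrees; the focal length in pixels is half the picture's height over the tangent of half this angle, whatever the lens; pixels are square), "cx", "cy" (the principal point, pixels), "camera_from_world" (4x4, takes a point from world to camera coordinates). Camera axes: x right, y down, z forward; pixel columns grow to the right and rows downward; lengths in m; the calibration is good to about 2 mm. A picture is of the moment at which its call begins. There is no depth.
- job_done(): hands the job in, once; it reports no verdict.
The state is a dict: "t": time; "joints": joint angles; "joint_velocities": joint speeds; "joint_torque": joint torques, N m; "eef_pos": TCP position; "tcp_rot": TCP orientation; "contact_force": force on the tool from outside, world axes, zero at the start; "moment": the same for the moment, N m; "opening": finger opening in m.
Only numpy, scipy, OpenCV 4.12 (cv2) and the standard library are available. Lean on these libraries where they do the work, as an engineer would, in place of code of your own. Each camera call takes 0.05 s, during which the arm holds its last target. There are 200 camera calls.

## Working session

There is one attempt and no reset: what is moved stays moved. The work goes in short steps, Python scripts to look and compute and a tool call to move; the robot and the scene stay as the last step left them, time stands still between calls to the robot, and variables do not carry over. Pictures are saved under pics/ and viewed, about 8 in all and at most 12, crops included, and the job is handed in when it is done.

Besides the shell and the picture viewer there is one more tool, called after ">>>" in YAML: its name, and indented under it one key for each argument. move_arm: Moves the arm, as the interface text tells. Its arguments: {"type":"object","properties":{"motion":{"type":"array"},"force":{"type":"number"}},"required":["motion"]}

```bash
mkdir -p pics
cat > h.py <<'E'
from workcell import *
import numpy as np, cv2
def cam(n):
    c=capture(n); f=240/np.tan(np.radians(c["vertical_fov"])/2)
    return c,f
def ray(c,u,v,z):
    f=240/np.tan(np.radians(c["vertical_fov"])/2); M=np.array(c["camera_from_world"])
    d=M[:3,:3].T@np.array([(u-c["cx"])/f,(v-c["cy"])/f,1]); o=-M[:3,:3].T@M[:3,3]
    return o+d*(z-o[2])/d[2]
def proj(c,p):
    f=240/np.tan(np.radians(c["vertical_fov"])/2); M=np.array(c["camera_from_world"])
    q=M[:3,:3]@np.array(p)+M[:3,3]; return q[:2]/q[2]*f+[c["cx"],c["cy"]]
E
python3 - <<'E'
from h import *
import pickle
for n in("scene","top"):
    c,f=cam(n); pickle.dump(c,open(n+".pkl","wb")); cv2.imwrite(f"pics/{n}0.png",c["frame"][:,:,::-1]); print(n,f,c["cx"],c["cy"],np.round(c["camera_from_world"],3))
print(observe())
E
```

```text
scene 438.6199447122982 316.3131872885839 238.53297595494897 [[ 0.923 -0.385  0.013 -0.537]
 [-0.262 -0.652 -0.711  0.193]
 [ 0.283  0.653 -0.703  0.76 ]
 [ 0.     0.     0.     1.   ]]
top 460.21391800717595 325.399793787274 240.56552959435604 [[ 0.005 -1.    -0.003  0.02 ]
 [-0.98  -0.005 -0.199  0.616]
 [ 0.199  0.004 -0.98   1.017]
 [ 0.     0.     0.     1.   ]]
{'t': 0.1, 'joints': array([ 1.02428484,  0.60005445, -0.00252134,  1.60003857,  0.0017952 ,
        0.94289609, -0.07981872]), 'joint_velocities': array([ 3.01925173e-04, -2.21480105e-03, -1.56904686e-05, -1.03681085e-03,
        8.02888004e-04,  4.98116165e-04,  7.29382824e-04]), 'joint_torque': array([ 3.93127411e-03, -7.77988243e+01,  1.56874124e+00, -2.58624941e+01,
        1.25421394e-02,  5.42028560e-03,  8.49153537e-06]), 'eef_pos': array([ 0.32801172, -0.64609162,  0.23050093]), 'tcp_rot': array([-6.58610829e-04,  9.72533866e-01,  2.32760379e-01, -2.28899044e-04]), 'contact_force': array([-1.27921511,  0.05016052, -0.33643419]), 'moment': array([ 0.00241738, -0.02203476, -0.01767358]), 'opening': 0.08504276037542839}
```

View pics/top0.png

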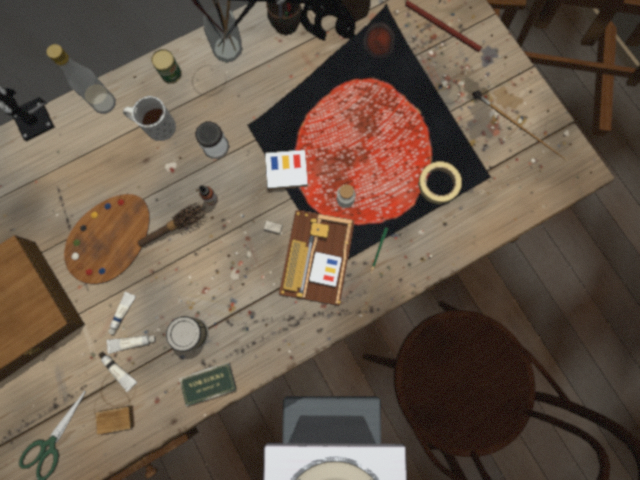

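View pics/scene0.png

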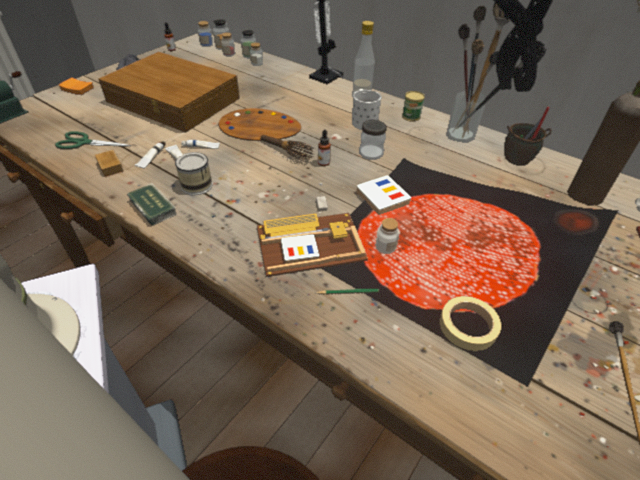

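The smaller panel is in the holder at top pixel (325,269), scene (300,247). The look-alike is the larger panel on the cloth at top (287,169), scene (385,192). By the description I choose the one in the holder. Next is a close crop to check it.

Run:
```python
import cv2
t=cv2.imread("pics/top0.png")[200:315,265:370]; cv2.imwrite("pics/top0c.png",cv2.resize(t,None,fx=5,fy=5,interpolation=cv2.INTER_CUBIC))
```

```text
(no output)
```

View pics/top0c.png

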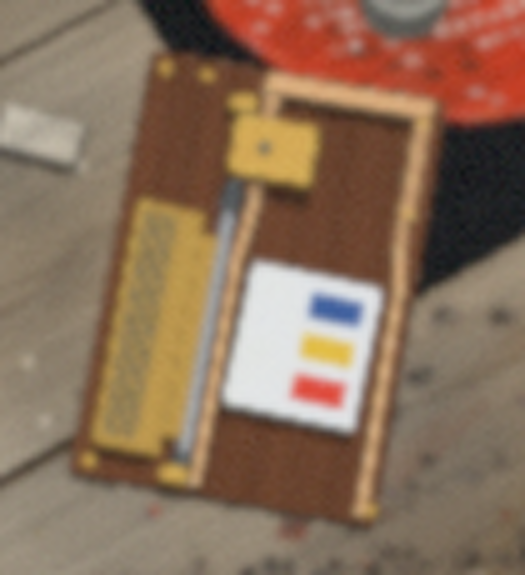

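The crop shows the small panel in the holder, with swatches blue, yellow and red. The base corners in the crop are about (155,55), (440,97), (378,520) and (75,470). The panel corners are about (255,258), (384,287), (350,437) and (222,405). The jaw is at (275,150) and the plate at (150,325).

```bash
cat > fit.py <<'E'
from h import *
import pickle
from scipy.optimize import least_squares
c=pickle.load(open("top.pkl","rb"))
full=lambda p:(265+(p[0]+.5)/5-.5,200+(p[1]+.5)/5-.5)
def fit(hp,pix,z):
    W=np.array([ray(c,*full(p),z)[:2] for p in pix]); hp=np.array(hp)/1000
    def T(q,h): C,S=np.cos(q[2]),np.sin(q[2]); return h@np.array([[C,S],[-S,C]])+q[:2]
    r=least_squares(lambda q:(T(q,hp)-W).ravel(),[.6,0,0]); return r.x,np.round((r.fun*1000),1)
J,res=fit([(75,70),(75,-80),(-140,-80),(-140,70)],[(155,55),(440,97),(378,520),(75,470)],.008)
P,pr=fit([(35,32),(35,-32),(-35,-32),(-35,32)],[(255,258),(384,287),(350,437),(222,405)],.024)
def w2j(w): 
    d=np.array(w)-J[:2];C,S=np.cos(J[2]),np.sin(J[2]); return np.array([C*d[0]+S*d[1],-S*d[0]+C*d[1]])*1000
def j2w(h):
    C,S=np.cos(J[2]),np.sin(J[2]); return J[:2]+np.array([C*h[0]-S*h[1],S*h[0]+C*h[1]])/1000
def goto(h,z):
    "mm shift in tool axes and deg turn to TCP at holder (x,y) mm, z m"
    o=observe();w,x,y,zz=o["tcp_rot"]
    from scipy.spatial.transform import Rotation as R
    r=R.from_quat([x,y,zz,w]).as_matrix(); d=np.append(j2w(h),z)-o["eef_pos"]
    yaw=np.arctan2(r[1,0],r[0,0])
    print("tool shift mm",np.round(r.T@d*1000,1),"turn deg",round(np.degrees(yaw-J[2]),2),"tcp holder",np.round(w2j(o["eef_pos"][:2]),1),"z",round(o["eef_pos"][2]*1000,1),"open",o["opening"],"F",np.round(o["contact_force"],1),"t",o["t"])
E
python3 - <<'E'
from fit import *
print(J,res,P,pr,w2j(P[:2]),P[2]-J[2])
print(full((0,0)),[np.round(w2j(ray(c,*full(p),z)[:2])) for p,z in [((135,200),.029),((92,440),.029),((320,125),.03),((310,188),.03)]])
goto((-125,4),.12)
E
```

```text
[ 0.62106887  0.04381531 -0.15535219] [ 3.4  2.8  1.1 -3.2 -2.3 -1.  -2.2  1.3] [ 0.55417074  0.02387811 -0.22138886] [-1.7  0.2 -1.9  0.1  2.2 -0.8  1.3  0.5] [-63.00763909 -30.0481134 ] -0.06603667926515525
(264.6, 199.6) [array([-6., 61.]), array([-124.,   61.]), array([ 45., -21.]), array([ 13., -21.])]
tool shift mm [ 474.6 -558.7  111.2] turn deg 35.82 tcp holder [-182.8 -726.9] z 230.5 open 0.08504276037542839 F [-1.3  0.1 -0.3] t 0.1
```

>>> move_arm:
  motion:
    - [[57, 25, -29.4, 0, 0], [57, 25, -29.4, 0, 0], [57, 25, -29.4, 0, 0], [57, 25, -29.4, 0, 0], [57, 25, -29.4, 0, 0], [57, 25, -29.4, 0, 0], [57, 25, -29.4, 0, 0], [57, 25, -29.4, 0, 0], [57, 25, -29.4, 0, 0], [57, 25, -29.4, 0, 0], [57, 25, -29.4, 0, 0], [57, 25, -29.4, 0, 0], [57, 25, -29.4, 0, 0], [57, 25, -29.4, 0, 0], [57, 25, -29.4, 0, 0], [57, 25, -29.4, 0, 0], [57, 25, -29.4, 0, 0], [57, 25, -29.4, 0, 0], [57, 20, -25, 0, 0]]

```text
t: 1.68
eef_pos: [0.4983, 0.0849, 0.2245]
tcp_rot: [-0.001, 0.974, 0.226, -0.003]
contact_force: [1.1, -1.0, -0.2]
opening: 0.057
```

>>> move_arm:
  motion:
    - [[57, 0, 0, 0, 6], [57, 0, 0, 0, 6], [57, 0, 0, 0, 6], [57, 0, 0, 0, 6], [57, 0, 0, 0, 6], [57, 0, 0, 0, 5.8], [57, 0, 0, 0, 0]]

```text
t: 2.27
eef_pos: [0.4985, 0.097, 0.2228]
tcp_rot: [-0.002, 0.996, -0.091, -0.005]
contact_force: [-0.6, -0.5, -0.2]
opening: 0.0566
```

```bash
python3 -c "
from fit import *
goto((-125,4),.1)"
```

```text
tool shift mm [  6.3  29.8 122.6] turn deg -1.57 tcp holder [-129.3   33.6] z 222.8 open 0.056627971344240184 F [-0.6 -0.5 -0.2] t 2.2667
```

>>> move_arm:
  motion:
    - [[57, 1.5, 7.5, 30, -1.6], [57, 1.5, 7.5, 30, 0], [57, 1.5, 7.5, 30, 0], [57, 1.5, 7.5, 30, 0], [57, 0, 0, 0, 0]]

```text
t: 2.68
eef_pos: [0.5014, 0.0684, 0.1008]
tcp_rot: [-0.003, 0.998, -0.067, -0.001]
contact_force: [-1.3, -0.1, 0.1]
opening: 0.0572
```

```bash
python3 -c "
from fit import *
goto((-125,4),.06)
im=[cv2.resize(cam(n)[0]['frame'][:,:,::-1],None,fx=s,fy=s)[a] for n,s,a in (('wrist',.8,np.s_[:,:400]),('scene',2.4,np.s_[440:824,500:900]))]
c2=cam('wrist')[0];cv2.imwrite('pics/w1.png',c2['frame'][:,:,::-1]);pickle.dump(c2,open('w1.pkl','wb'))
cv2.imwrite('pics/s1.png',im[1])
a=cv2.imread('pics/w1.png');cv2.imwrite('pics/m1.png',np.hstack([cv2.resize(a,(400,300)),cv2.resize(im[1],(400,300))]))
print(np.round(c2['camera_from_world'],3),c2['vertical_fov'])
"
```

```text
tool shift mm [-2.9  2.  40.7] turn deg 1.26 tcp holder [-122.     5.7] z 100.8 open 0.057212911637594906 F [-1.3 -0.1  0.1] t 2.6833
[[-0.134 -0.991 -0.01   0.139]
 [-0.94   0.124  0.318  0.463]
 [-0.314  0.052 -0.948  0.415]
 [ 0.     0.     0.     1.   ]] 61.16164396394958
```

View pics/m1.png

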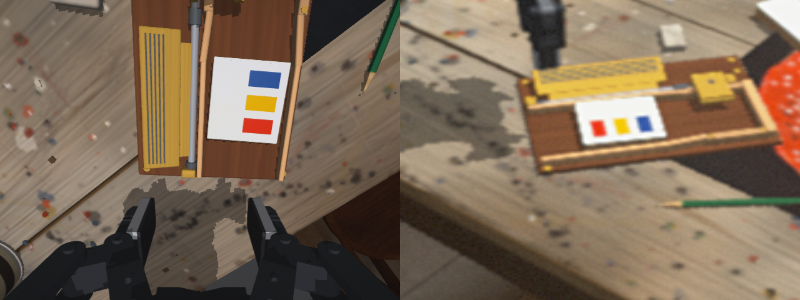

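The left half shows the fingers straddling behind the board, with the panel at wrist (245,100) in half-scale and the plate at (160,95). I'll read off the full wrist picture to refine the holder pose.

View pics/w1.png

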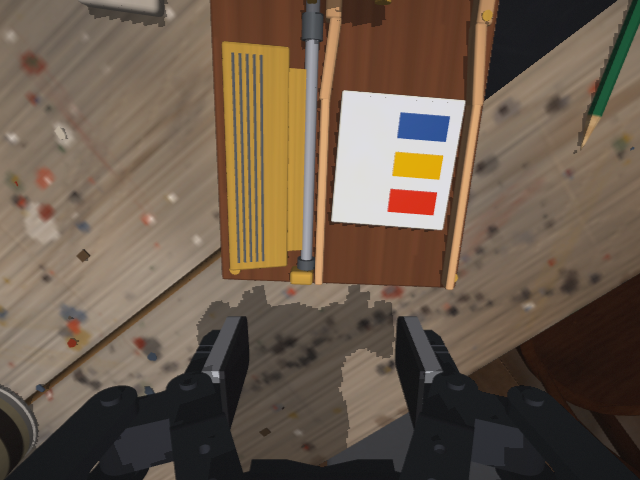

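The full wrist view shows these corner pixels:
- Plate: (224,42), (288,47), (287,265), (232,270).
- Base rear: (223,279), (455,289).
- Panel top: (344,91), (465,100), (443,230), (332,221).
- Fingertips: about (235,320) and (408,320).

```bash
python3 - <<'E'
from fit import *
c2=pickle.load(open('w1.pkl','rb'))
def f(pts,pix,q0):
    pts=np.array(pts)/1000.; pix=np.array(pix)
    def e(q):
        C,S=np.cos(q[2]),np.sin(q[2])
        return np.concatenate([proj(c2,(q[0]+C*a-S*b,q[1]+S*a+C*b,h))-p for (a,b,h),p in zip(pts,pix)])
    r=least_squares(e,q0); return r.x,np.round(r.fun,1)
J2,r=f([(-5,62,29),(-5,28,19),(-125,28,19),(-125,62,29),(-140,70,8),(-140,-80,8)],[(224,42),(288,47),(287,265),(232,270),(223,279),(455,289)],J)
P2,r2=f([(35,32,24),(35,-32,24),(-35,-32,24),(-35,32,24)],[(344,91),(465,100),(443,230),(332,221)],P)
print(J,J2,r,P2,r2)
import fit; fit.J=J2; print(w2j(P2[:2]),P2[2]-J2[2]); np.save("J.npy",J2)
for p in [(235,320),(408,320)]:
  for z in (.1,.107): print(p,z,np.round(w2j(ray(c2,*p,z)[:2])))
goto((-125,4),.06)
E
echo 'import os
if os.path.exists("J.npy"): J=np.load("J.npy")' >> fit.py
```

```text
[ 0.62106887  0.04381531 -0.15535219] [ 0.61867482  0.04259884 -0.17704842] [-3.9 -1.9  3.9 -0.5  1.2  2.  -4.1  0.6  0.6  0.9  2.8  0.9] [ 0.55365579  0.02417355 -0.20945874] [-1.4 -1.   1.6 -0.1  0.5  0.5 -0.6  1.1]
[-60.75749502 -29.58873756] -0.03241032624350815
(235, 320) 0.1 [-118.   43.]
(235, 320) 0.107 [-114.   41.]
(408, 320) 0.1 [-114.  -28.]
(408, 320) 0.107 [-111.  -26.]
tool shift mm [-7.5  3.1 45.5] turn deg 2.45 tcp holder [-117.8    7. ] z 105.6 open 0.05721002612191459 F [-0.1 -0.   1.1] t 2.8333
```

>>> move_arm:
  motion:
    - [[57, 0, 0.5, 15, 2.4], [57, 0, 0, 20, 0], [57, 0, 0, 20, 0], [57, 0, 0, 5, 0], [57, 0, 0, 0, 0]]

```text
t: 3.25
eef_pos: [0.5112, 0.0746, 0.0542]
tcp_rot: [-0.008, 0.996, -0.086, 0.01]
contact_force: [0.2, -0.4, 0.2]
opening: 0.057
```

```bash
python3 -c "
from fit import *
goto((-117,6),.03)
c2=cam('wrist')[0];s=cam('scene')[0]
cv2.imwrite('pics/m2.png',np.hstack([cv2.resize(c2['frame'][:,:,::-1],(400,300)),cv2.resize(s['frame'][180:300,225:385,::-1],(400,300),interpolation=2)]))
"
```

```text
tool shift mm [-6.  7. 24.] turn deg 0.31 tcp holder [-111.4   12.6] z 54.2 open 0.05701207787969146 F [ 0.2 -0.4  0.2] t 3.25
```

View pics/m2.png

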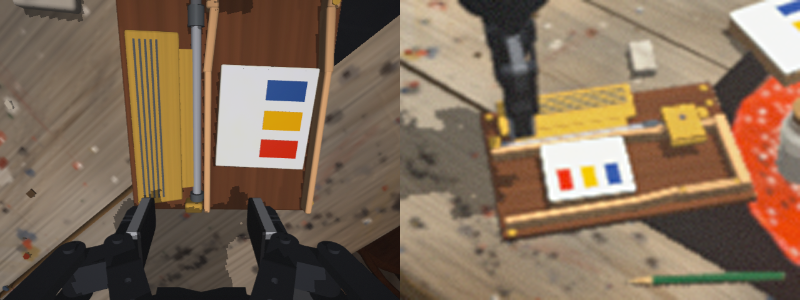

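The picture shows both fingertips still above the board's rear end, the left one in line with the plate and the right one behind the panel. I'll correct x and y, then go down.

>>> move_arm:
  motion:
    - [[57, -3, 3.5, 5, 0], [57, -3, 3.5, 5, 0], [57, 0, 0, 5, 0], [57, 0, 0, 0, 0]]

```text
t: 3.68
eef_pos: [0.5057, 0.0688, 0.0425]
tcp_rot: [-0.009, 0.996, -0.085, 0.013]
contact_force: [-0.2, -0.0, 0.1]
opening: 0.0568
```

```bash
python3 -c "
from fit import *
goto((-117,6),.02);print(observe()['tcp_rot'])"
```

```text
tool shift mm [-1.8  0.4 22.4] turn deg 0.34 tcp holder [-115.8    5.9] z 42.5 open 0.05677653113314972 F [-0.2 -0.   0.1] t 3.6833
[-0.00924797  0.99621926 -0.08535196  0.01329314]
```

>>> move_arm:
  motion:
    - [[57, -0.5, 0, 5, 0], [57, 0, 0, 5, 0], [57, 0, 0, 4, 0], [57, 0, 0, 0, 0]]

```text
t: 4.02
eef_pos: [0.5057, 0.0689, 0.0271]
tcp_rot: [-0.009, 0.996, -0.086, 0.013]
contact_force: [0.2, -0.1, -0.5]
opening: 0.0571
```

```bash
python3 -c "
from fit import *
goto((-117,6),.015);print(observe()['tcp_rot'])"
```

```text
tool shift mm [-1.4  0.2 12.1] turn deg 0.31 tcp holder [-115.9    6. ] z 27.1 open 0.057073857142989105 F [ 0.2 -0.1 -0.5] t 4.0167
[-0.00925249  0.99619848 -0.0855933   0.01329526]
```

>>> move_arm:
  motion:
    - [[57, -0.7, 0, 4, 0], [57, 0, 0, 4, 0], [57, 0, 0, 2, 0], [57, 0, 0, 0, 0]]

```text
t: 4.35
eef_pos: [0.5055, 0.0698, 0.0157]
tcp_rot: [-0.009, 0.996, -0.085, 0.013]
contact_force: [-0.3, 0.4, 3.9]
opening: 0.0568
```

```bash
python3 -c "
from fit import *
goto((-117,6),.01);print(observe()['tcp_rot'])"
```

```text
tool shift mm [-1.   1.   5.6] turn deg 0.34 tcp holder [-116.2    6.8] z 15.7 open 0.05677485410712815 F [-0.3  0.4  3.9] t 4.35
[-0.00947717  0.99622362 -0.08527537  0.01329616]
```

>>> move_arm:
  motion:
    - [[57, 0, 0.5, 2, 0], [57, 0, 0, 2, 0], [57, 0, 0, 0.5, 0]]

```text
t: 4.6
eef_pos: [0.5058, 0.0705, 0.0115]
tcp_rot: [-0.01, 0.996, -0.084, 0.014]
contact_force: [-0.7, -0.4, 6.3]
opening: 0.0571
```

```bash
python3 -c "
from fit import *
goto((-117,6),.01)
c2=cam('wrist')[0];s=cam('scene')[0]
cv2.imwrite('pics/m3.png',np.hstack([cv2.resize(c2['frame'][:,:,::-1],(400,300)),cv2.resize(s['frame'][180:300,225:385,::-1],(400,300),interpolation=2)]))
"
```

```text
tool shift mm [-1.   1.6  1.5] turn deg 0.43 tcp holder [-116.     7.6] z 11.5 open 0.057058908995547296 F [-0.7 -0.4  6.3] t 4.6
```

View pics/m3.png

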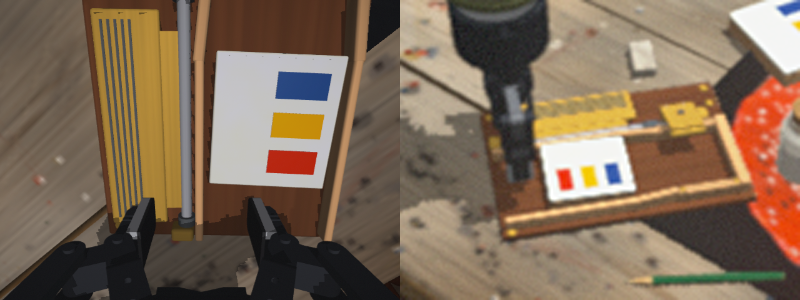

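The plate is down: the wrist view has it level, the scene view has the jaw raised, and the force is 6.3 N. The pusher finger sits just behind the panel. I'll hold briefly, then start pushing.

>>> move_arm:
  motion:
    - [[57, 0, 0.5, 1, 0], [57, 0, 0, 0.3, 0], [57, 0, 0, 0.2, 0], [57, 0, 0, 0.2, 0], [57, 4, 0, 0.2, 0], [57, 4, 0, 0.2, 0], [57, 4, 0, 0.2, 0], [57, 4, 0, 0.2, 0]]

```text
t: 5.37
eef_pos: [0.5148, 0.068, 0.0112]
tcp_rot: [-0.01, 0.997, -0.082, 0.009]
contact_force: [-6.2, 1.2, 7.2]
opening: 0.0567
```

```bash
python3 -c "
from fit import *
goto((-21,6),.01);print(observe()['tcp_rot'])"
```

```text
tool shift mm [85.6  1.8  2.5] turn deg 0.72 tcp holder [-106.7    6.7] z 11.2 open 0.05672748477595805 F [-6.2  1.2  7.2] t 5.3667
[-0.00971598  0.99653909 -0.08210408  0.00862376]
```

>>> move_arm:
  motion:
    - [[57, 5, 0.1, 0.3, 0.2], [57, 5, 0.1, 0.3, 0.2], [57, 5, 0.1, 0.3, 0.2], [57, 5, 0.1, 0.3, 0.1], [57, 5, 0.1, 0.3, 0], [57, 5, 0.1, 0.3, 0], [57, 5, 0.1, 0.3, 0]]

```text
t: 5.95
eef_pos: [0.5304, 0.0633, 0.0098]
tcp_rot: [-0.008, 0.996, -0.084, -0.009]
contact_force: [-7.8, 2.1, 11.4]
opening: 0.0567
```

```bash
python3 -c "
from fit import *
goto((-21,6),.01);print(observe()['tcp_rot'])"
```

```text
tool shift mm [69.5 -0.6 -1.5] turn deg 0.55 tcp holder [-90.5   4.8] z 9.8 open 0.05671022367257842 F [-7.8  2.1 11.4] t 5.95
[-0.00786219  0.99642535 -0.08366674 -0.00863614]
```

>>> move_arm:
  motion:
    - [[57, 7, -0.1, -0.2, 0.1], [57, 7, -0.1, -0.2, 0.1], [57, 7, -0.1, -0.1, 0.1], [57, 7, -0.1, -0.1, 0.1], [57, 7, -0.1, -0.1, 0.1]]

```text
t: 6.37
eef_pos: [0.5495, 0.0593, 0.01]
tcp_rot: [-0.006, 0.996, -0.084, -0.023]
contact_force: [-9.1, 1.8, 12.8]
opening: 0.0572
```

```bash
python3 -c "
from fit import *
goto((-21,6),.01);print(observe()['tcp_rot'])"
```

```text
tool shift mm [50.  -1.3 -2.4] turn deg 0.48 tcp holder [-71.1   4.3] z 10.0 open 0.057157187246421895 F [-9.1  1.8 12.8] t 6.3667
[-0.00619932  0.99614882 -0.08433436 -0.02316909]
```

>>> move_arm:
  motion:
    - [[57, 11, -0.2, -0.6, 0.1], [57, 11, -0.2, -0.6, 0.1], [57, 11, -0.2, -0.6, 0.1]]

```text
t: 6.62
eef_pos: [0.572, 0.0553, 0.0104]
tcp_rot: [-0.005, 0.996, -0.085, -0.033]
contact_force: [-7.4, 1.1, 8.7]
opening: 0.0571
```

```bash
python3 -c "
from fit import *
goto((-21,6),.01);print(observe()['tcp_rot'])
c2=cam('wrist')[0];s=cam('scene')[0]
cv2.imwrite('pics/m4.png',np.hstack([cv2.resize(c2['frame'][:,:,::-1],(400,300)),cv2.resize(s['frame'][180:300,225:385,::-1],(400,300),interpolation=2)]))
"
```

```text
tool shift mm [27.1 -1.5 -1.4] turn deg 0.43 tcp holder [-48.1   4.3] z 10.4 open 0.05713451466674757 F [-7.4  1.1  8.7] t 6.6167
[-0.00510199  0.99584946 -0.08471145 -0.03289071]
```

View pics/m4.png

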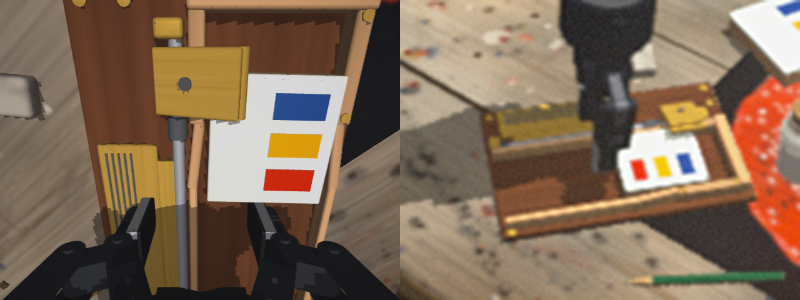

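The panel is now under the raised jaw, with its leading edge past the lip and the stop about 27 mm ahead.

>>> move_arm:
  motion:
    - [[57, 9, -0.2, -0.5, 0.1], [57, 9, -0.2, -0.5, 0.1], [57, 8, -0.1, -0.5, 0.1]]

```text
t: 6.97
eef_pos: [0.5912, 0.0518, 0.0107]
tcp_rot: [-0.004, 0.995, -0.086, -0.039]
contact_force: [-7.7, 1.1, 9.3]
opening: 0.0571
```

```bash
python3 -c "
from fit import *
goto((-21,6),.01);print(observe()['tcp_rot'])"
```

```text
tool shift mm [ 7.7 -1.7  0.1] turn deg 0.26 tcp holder [-28.7   4.3] z 10.7 open 0.05711990375827485 F [-7.7  1.1  9.3] t 6.9667
[-0.00438103  0.99549613 -0.08610626 -0.03942055]
```

>>> move_arm:
  motion:
    - [[57, 6, -0.1, -0.4, 0], [57, 6, -0.1, -0.4, 0], [57, 6, -0.1, -0.4, 0]]

```text
t: 7.22
eef_pos: [0.5979, 0.0502, 0.0107]
tcp_rot: [-0.003, 0.995, -0.085, -0.051]
contact_force: [-22.6, 6.0, 20.2]
opening: 0.0569
```

```bash
python3 -c "
from fit import *
goto((-21,6),.01);print(observe()['tcp_rot'])"
```

```text
tool shift mm [ 0.9 -2.1  0.6] turn deg 0.39 tcp holder [-21.8   3.9] z 10.7 open 0.05693999792000386 F [-22.6   6.   20.2] t 7.2167
[-0.00349708  0.99508959 -0.08488631 -0.05078185]
```

```bash
python3 -c "
from fit import *
c2=cam('wrist')[0];pickle.dump(c2,open('w5.pkl','wb'));t=cam('top')[0]
cv2.imwrite('pics/m5.png',c2['frame'][:,:,::-1])
goto((-21,6),.01)"
```

```text
tool shift mm [ 1.  -2.1  0.6] turn deg 0.38 tcp holder [-21.9   3.9] z 10.7 open 0.057357632330739185 F [-16.4   3.4  15.3] t 7.3167
```

View pics/m5.png

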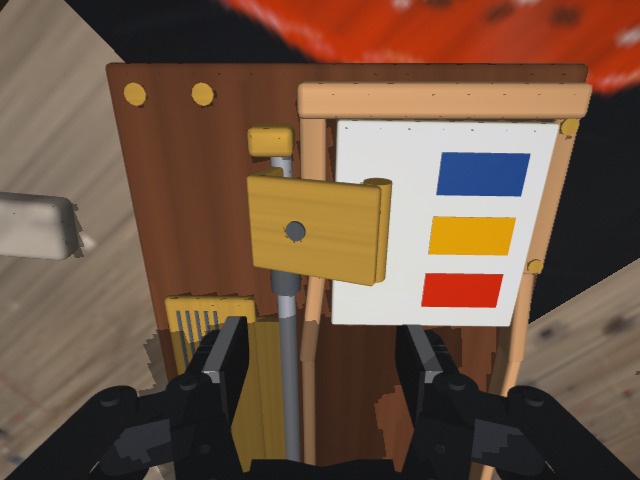

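The front edge of the panel lies along the end stop (panel edge row 120–125, stop edge row 115–118), with a push force of about 20 N. I'll back off from the rear face with the plate still down, then rise.

>>> move_arm:
  motion:
    - [[57, -6, 0, 0.4, 0], [57, -6, 0, 0.4, 0], [57, -4, 0, 0.2, 0]]

```text
t: 7.57
eef_pos: [0.5867, 0.0528, 0.0136]
tcp_rot: [-0.004, 0.995, -0.086, -0.046]
contact_force: [3.8, -1.5, 5.6]
opening: 0.0568
```

```bash
python3 -c "
from fit import *
goto((-35,6),.04);print(observe()['tcp_rot'])"
```

```text
tool shift mm [ -4.1  -1.7 -26.1] turn deg 0.25 tcp holder [-33.3   4.4] z 13.6 open 0.056761457479107984 F [ 3.8 -1.5  5.6] t 7.5667
[-0.00443749  0.99522281 -0.08618148 -0.04565758]
```

Clear by about 10 mm. I'll let the plate up gently and rise, with a slight backward shift.

>>> move_arm:
  motion:
    - [[57, -1, 0, -3, 0], [57, -1, 0, -4, 0], [57, -1, 0, -6, 0], [57, -1.5, 0, -12, 0], [57, -2, 0, -20, 0], [57, -2, 0, -25, 0], [57, -2, 0, -25, 0], [57, -2, 0, -25, 0], [57, -2, 0, -25, 0], [57, 0, 0, 0, 0], [57, 0, 0, 0, 0]]

```text
t: 8.48
eef_pos: [0.5827, 0.0521, 0.1714]
tcp_rot: [-0.004, 0.995, -0.086, -0.048]
contact_force: [-0.2, -0.3, -0.5]
opening: 0.057
```

```bash
python3 -c "
from fit import *
goto((-35,6),.15)
c2=cam('wrist')[0];pickle.dump(c2,open('w6.pkl','wb'));s=cam('scene')[0]
cv2.imwrite('pics/w6.png',c2['frame'][:,:,::-1])
cv2.imwrite('pics/m6.png',np.hstack([cv2.resize(c2['frame'][:,:,::-1],(480,360)),cv2.resize(s['frame'][200:290,245:371,::-1],(320,228),interpolation=2).__class__((360,320,3),np.uint8)*0+cv2.resize(s['frame'][180:320,240:364,::-1],(320,360),interpolation=2)]))
"
```

```text
tool shift mm [ 4.1 -3.  21.1] turn deg 0.25 tcp holder [-37.1   3. ] z 171.4 open 0.05697702412146515 F [-0.2 -0.3 -0.5] t 8.4833
```

View pics/m6.png

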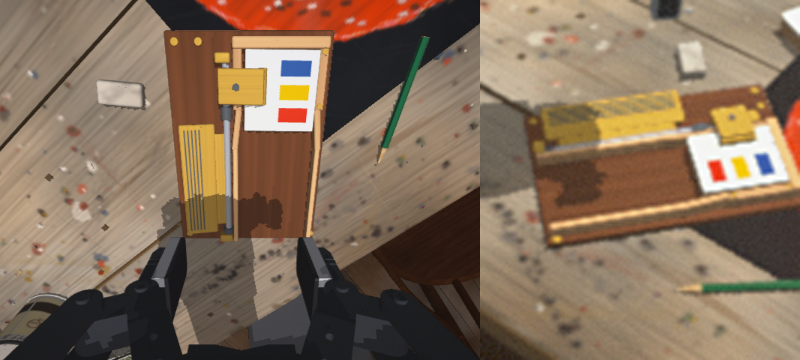

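The panel sits against the stop with the jaw on it, and the robot is clear. One enlarged crop will let me check the numbers.

```bash
python3 -c "
import cv2
a=cv2.imread('pics/w6.png')[30:190,210:450];cv2.imwrite('pics/w6c.png',cv2.resize(a,None,fx=3.3333,fy=3.3333,interpolation=2))"
```

```text
(no output)
```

View pics/w6c.png

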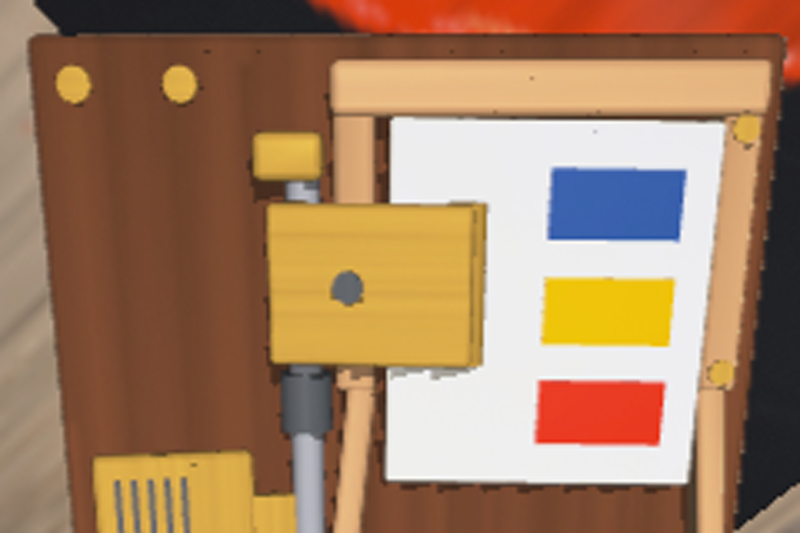

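The panel's front edge (crop rows 118–122) lies along the stop edge (row about 115). That is a gap of at most 1.5 mm and about 0.02 rad off square. The jaw lip overlaps the panel top.

```bash
python3 -c "
from h import *
print(observe()['contact_force'],observe()['t']); print(job_done())"
```

```text
[-0.50378296  0.23535792 -0.17067954] 8.5833
the job is handed in; nothing more can be done
None
```

The smaller panel is clamped in its holder and the job is handed in, at 8.6 s on the robot's clock. I pressed the thumb plate down with one finger (6–20 N). With the other finger I pushed the panel under the raised jaw until the force jumped to about 22 N at the end stop. Then I backed off about 11 mm, let the plate up and rose clear.

**Last checks:**
- **Position:** the panel's front edge is within about 1.5 mm of the stop.
- **Squareness:** it is about 0.02 rad off square.
- **Jaw:** the lip rests on top of the panel. I judged this from the picture; the clip angle and grip force could not be measured.
- **Robot:** it is clear of everything, with contact force near zero.
- **Other things:** the eraser and pencil look unmoved. I did not check the other bystanders again, but the arm stayed well away from them.

**What was off:**
- The tool tilted about 6° during the push, with no visible harm.
- My two estimates of the holder's angle, from the top and wrist cameras, differed by 0.02 rad. I used the closer wrist view.

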